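Empty the relay tester's catch tray into the tote

TASK

The relay tester has passed two relay units (the small square white trays with a relay board inside), which lie in its dark steel catch tray. Move both into the grey plastic tote beside it, so that each stands upright and flat on the tote's floor, one beside the other; set them down rather than drop them, and leave the stray terminal plug in the catch tray.

Things in the scene. Friction and masses are not known exactly. Their poses are not given: they have to be found in the camera images.
- tester: fixed relay tester. Origin: on the bench under its catch tray; x points from the tray to the housing behind, y left, z up. Catch tray: dark bare steel, open on top, 150 (x) x 200 (y) mm outside, floor and walls 4 mm thick, rim 31 mm above the bench. Chute at x over 74 mm. Grey housing, 150 mm wide, from x 111 (its buttons) to 190 mm, 128 mm high, a tape roll on top to 162 mm
- tote: fixed open grey plastic tote, 150 (x) x 200 (y) mm outside, walls and floor 4 mm thick, rim 53 mm above the bench. Origin: on the bench under its centre; x and y along its sides, z up. An adapter and a solder reel, 52 mm high, stand behind it from x 110 mm on. It may be left or right of the tester
- relay_1_center (a point): centre of one relay unit, both alike: open white tray 50 x 50 mm, walls 18 mm high, green board with black relay inside, 22 mm high in all, 50 g. Starts upright in the catch tray, within 0.2 rad of the tester's heading. The point is 11 mm above its flat underside; x and y square to its walls, z up. Grasp across two opposite outer walls (50 mm)
- relay_2_center (a point): centre of the other relay unit, both alike: open white tray 50 x 50 mm, walls 18 mm high, green board with black relay inside, 22 mm high in all, 50 g. Starts upright in the catch tray, within 0.2 rad of the tester's heading. The point is 11 mm above its flat underside; x and y square to its walls, z up. Grasp across two opposite outer walls (50 mm)
- plug_center (a point): centre of a loose screw terminal plug, 18 x 22 x 15 mm, 14 g, lying in the front middle of the catch tray; it stays in that tray

How it is judged:
At the end, for the whole second after the job is handed in: Both relay units are inside the tote, at rest, each upright within 0.12 rad and flat on the tote's floor (centre 10 to 21 mm above the bench: neither stacked nor leaning), and the terminal plug is still in the catch tray (x of relay_1_center in the frame of tote between -0.071 and 0.071 m and y of relay_1_center in the frame of tote between -0.096 and 0.096 m and z of relay_1_center in the frame of tote between 0.01 and 0.021 m and angle between each of relay_1_center, relay_2_center's own z axis and vertical below 0.12 rad and linear speed of each of relay_1, relay_2 below 0.02 m/s and x of relay_2_center in the frame of tote between -0.071 and 0.071 m and y of relay_2_center in the frame of tote between -0.096 and 0.096 m and z of relay_2_center in the frame of tote between 0.01 and 0.021 m and x of plug_center in the frame of tester between -0.075 and 0.075 m and y of plug_center in the frame of tester between -0.1 and 0.1 m and z of plug_center in the frame of tester below 0.028 m); the robot touches nothing.
It fails at once if a relay unit is dropped (moves faster than 0.7 m/s while no finger touches it: a fall of about 25 mm) (contact force between relay_1 and the fingers below 0.02 N and linear speed of relay_1 above 0.7 m/s).
It fails at once if a relay unit is dropped (moves faster than 0.7 m/s while no finger touches it: a fall of about 25 mm) (contact force between relay_2 and the fingers below 0.02 N and linear speed of relay_2 above 0.7 m/s).
It also fails if it takes over 51 s, if anything falls off the work surface, if the arm or the gripper's body presses on something with over 40 N, if the wrist force passes 120 N, or if a joint passes its speed limit or range.

ROBOT

A 6-joint arm with a two-finger parallel gripper is mounted at the origin on a cart in front of the work surface, level with it; the furniture and walls round the work are solid. World frame = base frame: x ahead of the robot, y to its left, z up, the work surface at z = 0. Lengths are in m, angles in rad, forces in N, time in s.
With the tool pointing down it reaches from about 0.375 to 0.975 m from the base axis. Payload 3.8 kg.
Tool frame: the origin (TCP) lies at the very end of the fingers, on their centre line; the grasp point (between the pads) lies 19 mm behind it (r.tcp_to_grasp is the distance from the TCP to the grasp point, in m); z points along the fingers, y is the line along which they close (so a half turn about z gives the same grasp; the last joint's range is limited). The gripper opens to 88 mm and grips with 3 to 60 N. Pads are 18 mm wide; open, the fingers measure 123 mm over their backs; the gripper's body (75 mm by 187 mm) begins 45 mm behind the grasp point.
Start: joints at [-1.179, 0.264, 1.604, -0, 1.274, -0.037], TCP at [0.281, -0.614, 0.239] pointing down, gripper open.
Joint ranges: [-2.63, 2.63], [-0.94, 2.18], [0.31, 2.57], [-1.31, 4.45], [0, 2.66], [-2.55, 2.55]. Speed limits (rad/s): [2.57, 2.57, 3.14, 3.14, 3.14, 3.14].

INTERFACE

Orientations are given as a 3x3 rotation matrix whose columns are the frame's x, y, z axes.
In Python, from station import monitor, imaging, ticket, models, r gives the robot as it stands.
- The arm moves only by the tool arm_command, never from a script. Its argument "steps" is a list that holds one entry, the list of rows, each a list of 5 numbers: the shift along the tool's x, y, z in mm, then the turn about the tool's z in rad, then the opening, from 0 (shut) to 1 (fully open). In form: [[[tx, ty, tz, roll, fingers], ...]]. A call has 1 to 8 rows; each row is the pose to reach, as a shift and turn from the pose commanded when the call began, along the tool's axes at that moment; what a row does not reach only later rows make up. A row lasts 1/12 s, in which the tool goes at most 41.7 mm and 7.16 degrees, less where a joint would pass 70% of its speed; a pose out of reach is approached as far as the arm can. A call with a gripper value outside its range is refused whole. The fingers move at their own pace and stop on an object; "force" is the grip in N (left out, the last holds). Time passes only in rows, so rows that repeat a pose let the fingers close. It gives the time, the measured TCP pose, the force, the opening and the grip force at its end, in the units of the state.
- monitor.sense(): the state, without advancing time (a new reading comes with each control period).
- imaging.capture(name): name is "scene" or "top"; returns the picture (420x560x3 uint8, red, green, blue); there is no depth.
- imaging.get_calibration(name): a dict with "intrinsics" (3x3 intrinsics, pixels), "camera_from_world" (4x4, takes a point from world to camera coordinates). Camera axes: x right, y up, looking along -z (the intrinsics and any distortion apply to the point x, -y, -z); pixel columns grow to the right and rows downward; lengths in m; the calibration is good to about 2 mm. A picture is of the moment at which its call begins. get_calibration takes no time and is no camera call.
- ticket.sign_off(): hands the job in; it is judged then, once.
Trained networks look in the newest picture that a camera, given by its name, has taken for a name from the list of things; names that differ only in an ending like _2 or _b are one class to them, and where a whole thing is asked for, a point or a joint stands for the part that bears it (a point fixed in the world has none). Each returns a list of dicts, best first, with "score" (0 to 1); they miss things now and then, are a little off and sometimes report something else, mostly with a low value. They report only what shows in the picture. A call takes as long as a camera call.
- models.look_for(thing, camera): "box" ([left, top, right, bottom] in pixels, round what is visible of it).
- models.place_of(thing, camera): "location" ([column, row] in pixels: a listed point, or the origin of a listed thing).
The state is a dict: "clock": time; "qpos": joint angles; "dq": joint speeds; "joint_efforts": joint torques, N m; "tool_pos": TCP position; "ee_rot": TCP orientation; "contact_force": force on the tool from outside, world axes, zero at the start; "torque": the same for the moment, N m; "width": finger opening in m; "gripper_force": force on a finger pad.
Only numpy, scipy, OpenCV 4.12 (cv2) and the standard library are available. Lean on these libraries where they do the work, as an engineer would, in place of code of your own. Each camera call takes 0.05 s, during which the arm holds its last target. There are 200 camera calls.

## Working session

There is one attempt and no reset: what is moved stays moved. The work goes in short steps, Python scripts to look and compute and a tool call to move; the robot and the scene stay as the last step left them, time stands still between calls to the robot, and variables do not carry over. Pictures are saved under pics/ and viewed, at most 13 in all, crops included, and the job is handed in when it is done.

Besides the shell and the picture viewer there is one more tool, called as name(argument=value, ...), one argument or row to a line, values as JSON. arm_command: Moves the arm, as the interface text tells. Its arguments: {"type":"object","properties":{"steps":{"type":"array"},"force":{"type":"number"}},"required":["steps"]}

```bash
mkdir -p pics; cat > h.py <<'E'
import numpy as np, cv2
from station import monitor, imaging, ticket, models, r
def ray(cam,px):
    c=imaging.get_calibration(cam);K=np.array(c["intrinsics"]);T=np.array(c["camera_from_world"])
    d=np.linalg.inv(K)@[px[0],px[1],1]; d=T[:3,:3].T@(d*[1,-1,-1]); return -T[:3,:3].T@T[:3,3],d
def atz(cam,px,z):
    o,d=ray(cam,px); return (o+d*(z-o[2])/d[2]).round(4)
def proj(cam,p):
    c=imaging.get_calibration(cam);T=np.array(c["camera_from_world"])
    q=(T@np.append(p,1))[:3]*[1,-1,-1]; u=np.array(c["intrinsics"])@q; return u[:2]/u[2]
def save(cam,name): 
    im=imaging.capture(cam); cv2.imwrite(f"pics/{name}.png",im[:,:,::-1]); return im
E
python3 - <<'E'
from h import *
a=save("top","t0");b=save("scene","s0")
cv2.imwrite("pics/both.png",np.vstack([a,b])[:,:,::-1])
for cam in("top","scene"):
    print(cam,ray(cam,(280,210))[0])
    for t,z in(("tester",0),("tote",0),("relay_1_center",.015),("plug_center",.012)):
        for q in models.place_of(t,cam)[:3]: print(t,round(q["score"],2),np.round(q["location"]),atz(cam,q["location"],z))
s=monitor.sense();print(s["tool_pos"],s["ee_rot"],s["clock"],s["width"])
E
```

```text
top [ 0.35438096 -0.14292315  0.86502149]
tester 0.67 [219. 212.] [ 0.5553 -0.0403  0.    ]
tote 0.69 [342. 202.] [ 0.5451 -0.295   0.    ]
relay_1_center 0.58 [189. 209.] [0.5663 0.0173 0.015 ]
plug_center 0.55 [223. 236.] [ 0.5015 -0.0457  0.012 ]
scene [-0.17072335 -0.5037675   0.37713576]
tester 0.91 [240. 209.] [ 0.5439 -0.0465  0.    ]
tote 0.78 [352. 234.] [ 0.5481 -0.2853  0.    ]
relay_1_center 0.75 [216. 196.] [0.548  0.0143 0.015 ]
[ 0.28061906 -0.61388044  0.2386578 ] [[ 9.09491774e-01  4.15721916e-01 -3.76559987e-05]
 [ 4.15721918e-01 -9.09491771e-01  7.72053642e-05]
 [-2.15185903e-06 -8.58720676e-05 -9.99999996e-01]] 0.5 0.08798782035366315
```

View pics/t0.png

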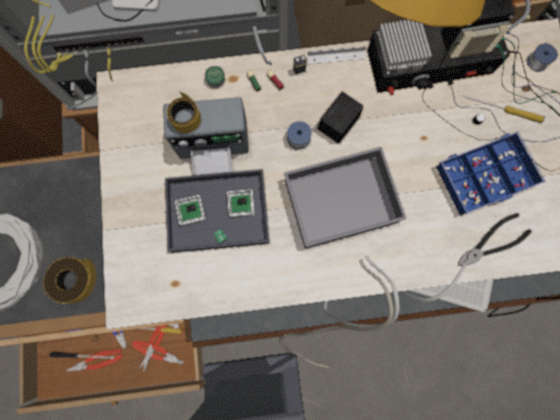

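View pics/s0.png

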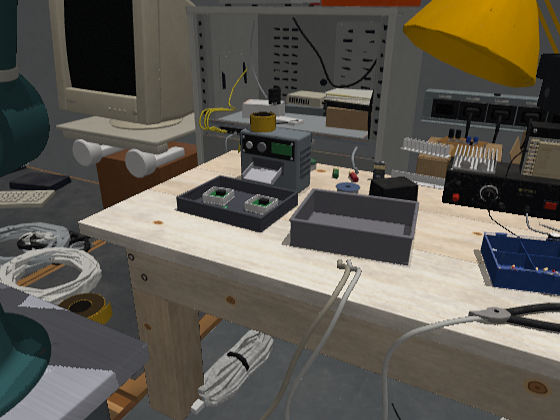

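The top view shows relays at about (190,209) and (240,203), the plug at (220,236), the catch tray around (217,210) and the tote around (343,198), rotated. The scene view agrees. I'll zoom in and fit the corners.

```bash
python3 - <<'E'
from h import *
a=cv2.imread("pics/t0.png")
cv2.imwrite("pics/crop.png",cv2.resize(a[140:260,155:415],None,fx=3,fy=3,interpolation=cv2.INTER_CUBIC))
hsv=cv2.cvtColor(a,cv2.COLOR_BGR2HSV)
for (u,v) in((190,209),(240,203)):
    m=np.zeros(a.shape[:2],np.uint8); m[v-19:v+19,u-19:u+19]=1
    w=((a.min(2)>120)|((hsv[:,:,1]>110)&(hsv[:,:,0]>40)&(hsv[:,:,0]<85)))*m
    w=w.astype(np.uint8); n,l,st,_=cv2.connectedComponentsWithStats(w); k=1+st[1:,4].argmax()
    c=cv2.findNonZero((l==k).astype(np.uint8)); rc=cv2.minAreaRect(c); bx=np.array([atz("top",p,.02)[:2] for p in cv2.boxPoints(rc)])
    print(rc,bx.mean(0),np.linalg.norm(np.diff(bx,axis=0),axis=1),np.arctan2(*(bx[1]-bx[0])[::-1]))
for nm,z,cs in(("tester",.031,[(165,178),(265,171),(269,243),(168,250)]),("tote",.053,[(285,183),(383,150),(403,213),(303,245)])):
    p=np.array([atz("top",c,z)[:2] for c in cs]); print(nm,p.mean(0),np.linalg.norm(np.roll(p,-1,0)-p,axis=1),"yaw y",np.arctan2(*(p[0]-p[1]))*-1,np.arctan2(*(p[3]-p[2]))*-1)
for q in models.look_for("relay_1_center","top"): print(q)
E
```

```text
((189.4038543701172, 209.51922607421875), (26.279563903808594, 27.260143280029297), 78.69007110595703) [0.56355  0.015225] [0.05496845 0.05478695 0.05425514] -1.492489624395967
((240.20494079589844, 202.2541046142578), (26.2553653717041, 26.7985782623291), 84.80557250976562) [ 0.56555  -0.088025] [0.05452972 0.05471791 0.0538301 ] -1.6038118485868493
tester [ 0.553125 -0.040825] [0.20280399 0.14722653 0.19731812 0.14686296] yaw y -0.054760013544404774 -0.05679165644213484
tote [ 0.5418   -0.291175] [0.20699435 0.13231104 0.20321528 0.12691178] yaw y 0.20876516656175914 0.1835946795210975
{'box': [172.3, 194.1, 203.7, 224.8], 'score': 0.68}
```

View pics/crop.png

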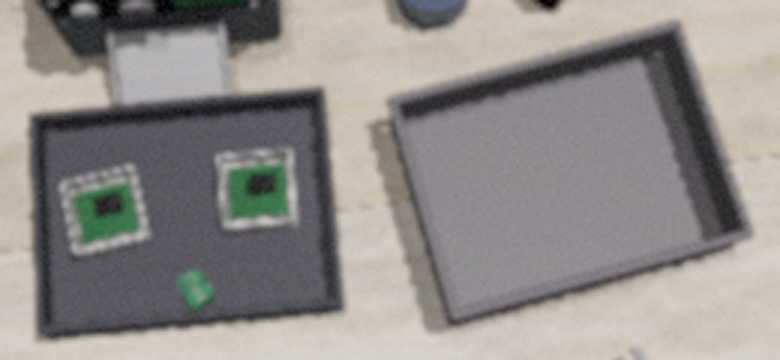

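```bash
python3 - <<'E'
from h import *
def fit(nm,z,cs,off=(155,140)):
    p=np.array([atz("top",((c[0]+.5)/3-.5+off[0],(c[1]+.5)/3-.5+off[1]),z)[:2] for c in cs])
    y=p[0]-p[1]+p[3]-p[2]; x=p[0]-p[3]+p[1]-p[2]
    print(nm,p.mean(0),np.linalg.norm(np.roll(p,-1,0)-p,axis=1).round(3),"yaw from y,x",-np.arctan2(y[0],y[1]).round(3),np.arctan2(x[1],x[0]).round(3))
fit("relay1",.022,[(58,182),(134,165),(151,240),(77,255)])
fit("relay2",.022,[(214,153),(294,147),(299,224),(221,231)])
fit("tester",.031,[(30,116),(325,90),(343,308),(38,338)])
fit("tote",.053,[(389,102),(680,24),(751,235),(452,323)])
b=cv2.imread("pics/s0.png")
cv2.imwrite("pics/c2.png",cv2.resize(b[110:260,170:430],None,fx=3,fy=3,interpolation=cv2.INTER_CUBIC))
E
```

```text
relay1 [0.56235 0.0144 ] [0.052 0.053 0.05  0.052] yaw from y,x 0.09 0.148
relay2 [ 0.56435 -0.08835] [0.054 0.053 0.052 0.054] yaw from y,x -0.043 -0.032
tester [ 0.55305  -0.039375] [0.2   0.149 0.199 0.151] yaw from y,x -0.032 -0.037
tote [ 0.544125 -0.292275] [0.201 0.148 0.201 0.151] yaw from y,x 0.153 0.136
```

View pics/c2.png

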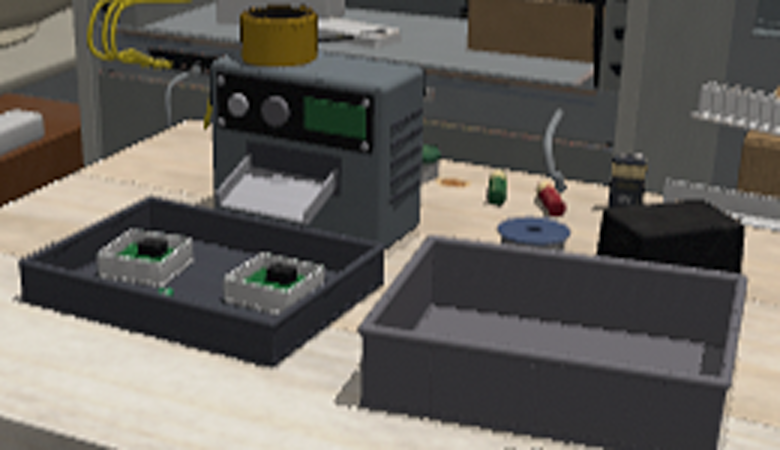

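Chute top is well below the gripper body at grasp height (about 72 mm), so I'll grasp along the tester's x, offset 8 mm toward the robot to clear the housing. First I move above relay 2.

arm_command(
  steps=[
    [[469,-364,0,-1.107,0.82],[469,-364,0,-1.107,0.82],[469,-364,0,-1.107,0.82],[469,-364,0,-1.107,0.82],[469,-364,0,-1.107,0.82],[469,-364,0,-1.107,0.82],[469,-364,0,-1.107,0.82],[469,-364,0,-1.107,0.82]],
  ],
  force=15,
)

```text
clock: 1.22
tool_pos: [0.4357, -0.3167, 0.2391]
ee_rot: [[0.136, 0.991, 0.001], [0.991, -0.136, -0.0], [-0.0, 0.001, -1.0]]
contact_force: [1.4, 0.2, 0.0]
width: 0.0723
gripper_force: 0.0
```

```bash
cat > d.py <<'E'
import sys; from h import *
x,y,z,yaw=map(float,sys.argv[1:5]); s=monitor.sense(); R=np.array(s["ee_rot"]); p=np.array(s["tool_pos"])
d=R.T@(np.array([x,y,z])-p)*1000; c=np.arctan2(R[1,1],R[0,1])
print("t",round(s["clock"],2),"p",p.round(4),"closing yaw",c.round(3),"q6",round(s["qpos"][5],2),"F",np.round(s["contact_force"],1),"w",round(s["width"],4)); print("delta",d.round(1),"roll",round(-(yaw-c),3))
E
python3 d.py .5564 -.088 .239 -.035
```

```text
t 1.22 p [ 0.4357 -0.3167  0.2391] closing yaw -0.136 q6 -0.54 F [1.4 0.2 0. ] w 0.0723
delta [2.43e+02 8.85e+01 1.00e-01] roll -0.101
```

arm_command(
  steps=[
    [[243,88,60,-0.1,0.82],[243,88,60,-0.1,0.82],[243,88,60,-0.1,0.82],[243,88,60,-0.1,0.82],[243,88,60,-0.1,0.82],[243,88,60,-0.1,0.82],[243,88,60,-0.1,0.82],[243,88,60,-0.1,0.82]],
  ],
)

```text
clock: 1.88
tool_pos: [0.5573, -0.0869, 0.1776]
ee_rot: [[0.038, 0.999, -0.001], [0.999, -0.038, 0.001], [0.001, -0.001, -1.0]]
contact_force: [-0.3, -0.4, -1.0]
width: 0.0725
gripper_force: 0.0
```

```bash
python3 d.py .5564 -.088 .008 -.035; python3 - <<'E'
from h import *
save("top","t1")
E
```

```text
t 1.88 p [ 0.5573 -0.0869  0.1776] closing yaw -0.038 q6 -0.16 F [-0.3 -0.4 -1. ] w 0.0725
delta [ -1.3  -0.7 169.6] roll -0.003
```

View pics/t1.png

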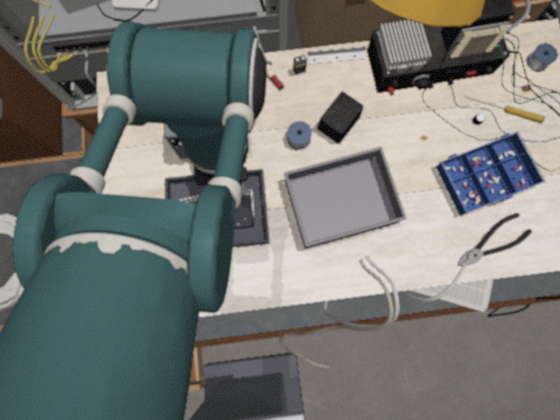

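The top view is blocked by the arm, which hides the relays around (240,203). I'll lower to 60 mm and check with the scene camera.

arm_command(
  steps=[
    [[-1,-1,40,0,0.82],[-1,-1,75,0,0.82],[-1,-1,100,0,0.82],[-1,-1,118,0,0.82],[-1,-1,118,0,0.82],[-1,-1,118,0,0.82]],
  ],
)

```text
clock: 2.43
tool_pos: [0.5546, -0.0925, 0.0603]
ee_rot: [[0.043, 0.999, -0.002], [0.999, -0.043, 0.0], [0.0, -0.002, -1.0]]
contact_force: [0.0, 1.1, -0.4]
width: 0.0723
gripper_force: 0.0
```

```bash
python3 d.py .5564 -.088 .008 -.035; python3 - <<'E'
from h import *
b=save("scene","s1")[:,:,::-1]
cv2.imwrite("pics/c3.png",cv2.resize(b[90:240,170:330],None,fx=4,fy=4,interpolation=cv2.INTER_CUBIC))
E
```

```text
t 2.43 p [ 0.5546 -0.0925  0.0603] closing yaw -0.043 q6 -0.17 F [ 0.   1.1 -0.4] w 0.0723
delta [ 4.6  1.7 52.3] roll -0.008
```

View pics/c3.png

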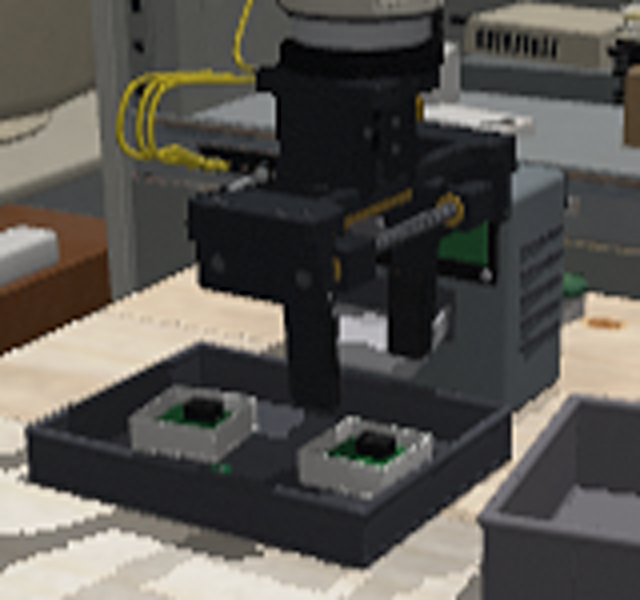

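The fingers hang above and between the two relays in the image. The front fingertip is at pixel (250,191) and relay 2 at about (261,204). I'll check this against the projection.

```bash
python3 - <<'E'
from h import *
s=monitor.sense();p=np.array(s["tool_pos"]);R=np.array(s["ee_rot"]);print(p)
for k in(-.044,.044): print(k,proj("scene",p+R[:,1]*k))
for n,c in(("r1",(.5624,.0144,.022)),("r2",(.5644,-.0884,.022))): print(n,proj("scene",np.array(c)))
for q in models.place_of("relay_1_center","scene"): print(q,atz("scene",q["location"],.015))
E
```

```text
[ 0.55600461 -0.09256211  0.06173727]
-0.044 [249.67493978 190.05493645]
0.044 [273.2557129  176.37932791]
r1 [219.48631306 191.1470235 ]
r2 [262.34638021 199.71676418]
{'location': [215.9, 197.8], 'score': 0.85} [0.5422 0.0101 0.015 ]
```

```bash
python3 - <<'E'
from h import *
def R2(a): return np.array([[np.cos(a),-np.sin(a)],[np.sin(a),np.cos(a)]])
def show(n,c,yaw,hx,hy,z):
    print(n,[proj("scene",np.append(np.array(c)+R2(yaw)@[a*hx,b*hy],z)).round(1).tolist() for a,b in((-1,1),(-1,-1),(1,-1),(1,1))])
show("tester -x+y,-x-y,+x-y,+x+y",(.553,-.0394),-.035,.075,.1,.031)
show("tote",(.5441,-.2923),.145,.075,.1,.053)
show("r1",(.5624,.0144),.12,.025,.025,.022)
show("r2",(.5644,-.0884),-.037,.025,.025,.022)
b=cv2.imread("pics/s0.png")
# white masks of relays in first scene image
hsv=cv2.cvtColor(b,cv2.COLOR_BGR2HSV)
m=((b.min(2)>95)).astype(np.uint8)
sub=np.zeros_like(m); sub[182:216,195:282]=m[182:216,195:282]
n,l,st,ce=cv2.connectedComponentsWithStats(sub)
print([ (s.tolist()) for s in st[1:] if s[4]>40])
E
```

```text
tester -x+y,-x-y,+x-y,+x+y [[176.3, 195.9], [261.3, 217.0], [299.0, 190.5], [220.5, 174.2]]
tote [[290.4, 217.4], [412.4, 235.7], [418.3, 200.5], [313.5, 187.2]]
r1 [[203.2, 193.7], [224.8, 197.0], [235.3, 188.7], [214.5, 185.6]]
r2 [[245.2, 201.5], [266.6, 206.5], [279.2, 198.0], [258.4, 193.4]]
[[203, 186, 32, 22, 294], [245, 194, 29, 11, 98], [253, 198, 25, 17, 142]]
```

The tray corners and relay extents match the projection to about 2 px, so the estimates hold. Descending on relay 2.

arm_command(
  steps=[
    [[4,2,0,0,0.82],[4,2,15,0,0.82],[4,2,30,0,0.82],[4,2,40,0,0.82],[4,2,48,0,0.82],[4,2,52,0,0.82],[4,2,52,0,0.82],[4,2,52,0,0.82]],
  ],
)

```text
clock: 3.2
tool_pos: [0.5581, -0.0875, 0.009]
ee_rot: [[0.042, 0.999, 0.0], [0.999, -0.042, -0.0], [-0.0, 0.0, -1.0]]
contact_force: [-0.0, -0.7, -0.3]
width: 0.0723
gripper_force: 0.0
```

```bash
python3 d.py .558 -.088 .009 -.035;python3 d.py .558 -.088 .009 -.035; python3 - <<'E'
from h import *
b=save("scene","s2")[:,:,::-1]
cv2.imwrite("pics/c4.png",cv2.resize(b[110:240,170:330],None,fx=4,fy=4,interpolation=cv2.INTER_CUBIC))
E
```

```text
t 3.2 p [ 0.5581 -0.0875  0.009 ] closing yaw -0.042 q6 -0.16 F [-0.  -0.7 -0.3] w 0.0723
delta [-0.5 -0.  -0. ] roll -0.007
t 3.2 p [ 0.5581 -0.0875  0.009 ] closing yaw -0.042 q6 -0.16 F [-0.  -0.7 -0.3] w 0.0723
delta [-0.5 -0.  -0. ] roll -0.007
```

View pics/c4.png

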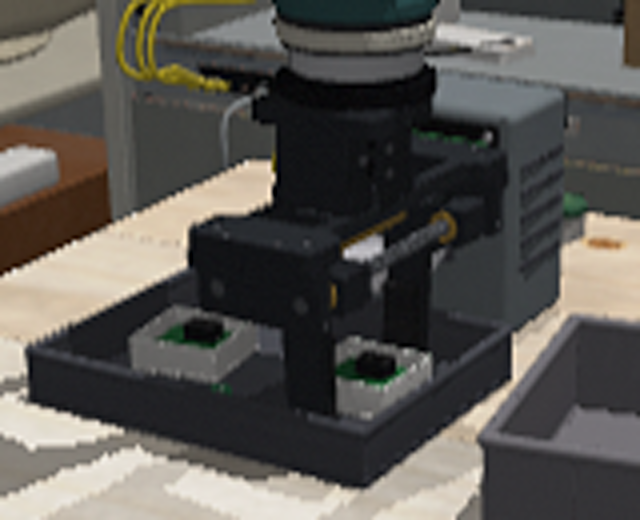

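The fingers straddle relay 2 (front finger at crop (315,370)) with no contact force. Closing.

arm_command(
  steps=[
    [[0,0,0,0,0.5],[0,0,0,0,0.4],[0,0,0,0,0.4],[0,0,0,0,0.4],[0,0,0,0,0.4],[0,0,0,0,0.4]],
  ],
  force=15,
)

```text
clock: 3.75
tool_pos: [0.5583, -0.0876, 0.0092]
ee_rot: [[0.042, 0.999, 0.001], [0.999, -0.042, -0.0], [-0.0, 0.001, -1.0]]
contact_force: [-0.8, 0.8, 2.2]
width: 0.0498
gripper_force: 15.0
```

Gripped at 49.8 mm with 15 N. Lifting.

arm_command(
  steps=[
    [[0,0,-10,0,0.4],[0,0,-25,0,0.4],[0,0,-45,0,0.4],[0,0,-65,0,0.4],[0,0,-85,0,0.4],[0,0,-95,0,0.4],[0,0,-95,0,0.4]],
  ],
)

```text
clock: 4.33
tool_pos: [0.5598, -0.0879, 0.1069]
ee_rot: [[0.042, 0.999, 0.005], [0.999, -0.042, -0.001], [-0.001, 0.005, -1.0]]
contact_force: [0.8, -0.1, 0.1]
width: 0.0501
gripper_force: 15.0
```

```bash
python3 d.py .5505 -.3365 .104 .145
```

```text
t 4.33 p [ 0.5598 -0.0879  0.1069] closing yaw -0.042 q6 -0.16 F [ 0.8 -0.1  0.1] w 0.0501
delta [-248.8    1.1    3.2] roll -0.187
```

arm_command(
  steps=[
    [[-20,0,0,0,0.4],[-55,0,0,-0.05,0.4],[-95,0,0,-0.1,0.4],[-135,1,0,-0.15,0.4],[-175,1,0,-0.187,0.4],[-210,1,0,-0.187,0.4],[-238,1,0,-0.187,0.4],[-249,1,0,-0.187,0.4]],
  ],
)

```text
clock: 5.0
tool_pos: [0.5471, -0.3398, 0.1022]
ee_rot: [[-0.142, 0.99, -0.001], [0.99, 0.142, -0.0], [-0.0, -0.001, -1.0]]
contact_force: [-1.1, -0.3, -0.1]
width: 0.0501
gripper_force: 15.0
```

arm_command(
  steps=[
    [[0,0,0,0,0.4],[0,0,0,0,0.4],[0,0,0,0,0.4]],
  ],
)

```text
clock: 5.25
tool_pos: [0.5478, -0.3345, 0.1027]
ee_rot: [[-0.145, 0.989, -0.002], [0.989, 0.145, 0.002], [0.002, -0.001, -1.0]]
contact_force: [0.8, 0.2, -0.7]
width: 0.0501
gripper_force: 15.0
```

```bash
python3 d.py .5505 -.3365 .010 .145;  python3 - <<'E'
from h import *
b=save("scene","s3")[:,:,::-1]
cv2.imwrite("pics/c5.png",cv2.resize(b[110:260,240:440],None,fx=4,fy=4,interpolation=cv2.INTER_CUBIC))
E
```

```text
t 5.25 p [ 0.5478 -0.3345  0.1027] closing yaw 0.146 q6 -0.73 F [ 0.8  0.2 -0.7] w 0.0501
delta [-2.6  2.5 92.7] roll 0.001
```

View pics/c5.png

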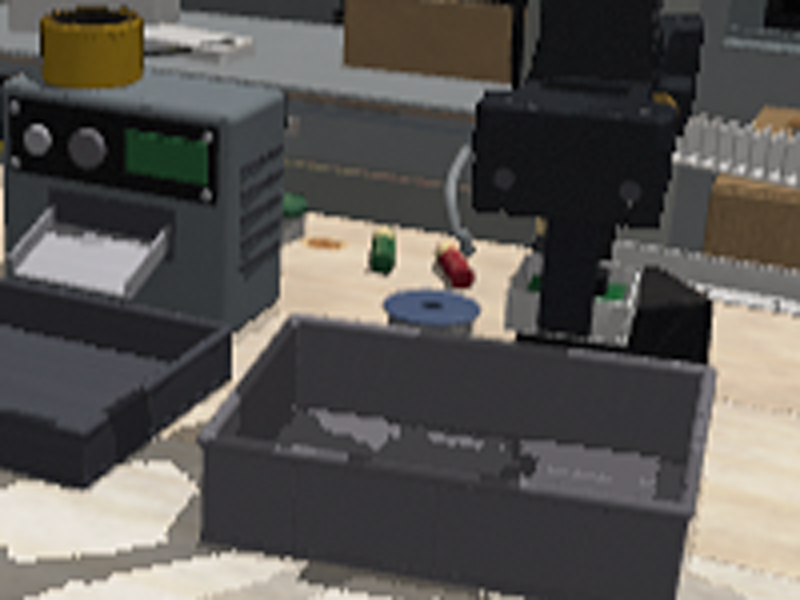

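Relay 2 is held level above the tote's right half (crop (575,290)). Lowering it.

arm_command(
  steps=[
    [[-2,2,15,0,0.4],[-2,2,35,0,0.4],[-2,2,52,0,0.4],[-2,2,66,0,0.4],[-2,2,76,0,0.4],[-2,2,84,0,0.4],[-2,2,89,0,0.4],[-2,2,89,0,0.4]],
  ],
)

```text
clock: 5.97
tool_pos: [0.5501, -0.3374, 0.0134]
ee_rot: [[-0.145, 0.989, -0.002], [0.989, 0.145, 0.001], [0.001, -0.001, -1.0]]
contact_force: [0.3, -0.3, -1.5]
width: 0.0502
gripper_force: 15.0
```

arm_command(
  steps=[
    [[0,0,0,0,0.4],[0,0,0,0,0.4],[0,0,0,0,0.4]],
  ],
)

```text
clock: 6.22
tool_pos: [0.5513, -0.3386, 0.0158]
ee_rot: [[-0.144, 0.99, 0.002], [0.99, 0.144, -0.001], [-0.001, 0.001, -1.0]]
contact_force: [-0.2, 0.4, -1.0]
width: 0.0502
gripper_force: 15.0
```

```bash
python3 d.py .5505 -.3365 .009 .145
```

```text
t 6.22 p [ 0.5513 -0.3386  0.0158] closing yaw 0.145 q6 -0.73 F [-0.2  0.4 -1. ] w 0.0502
delta [ 2.2 -0.5  6.8] roll -0.0
```

arm_command(
  steps=[
    [[0,0,2,0,0.4],[0,0,4,0,0.4],[0,0,5,0,0.4],[0,0,6,0,0.4],[0,0,6,0,0.4],[0,0,6,0,0.4]],
  ],
)

```text
clock: 6.72
tool_pos: [0.5506, -0.338, 0.0092]
ee_rot: [[-0.144, 0.99, -0.0], [0.99, 0.144, -0.0], [0.0, -0.0, -1.0]]
contact_force: [-2.6, 1.0, 4.7]
width: 0.05
gripper_force: 15.0
```

Contact with the tote floor (4.7 N up). Releasing and rising.

arm_command(
  steps=[
    [[0,0,0,0,0.7],[0,0,0,0,0.7],[0,0,0,0,0.7],[0,0,0,0,0.7],[0,0,0,0,0.7]],
  ],
)

```text
clock: 7.13
tool_pos: [0.5505, -0.3379, 0.0085]
ee_rot: [[-0.144, 0.99, -0.0], [0.99, 0.144, 0.0], [0.0, -0.0, -1.0]]
contact_force: [-0.7, -0.6, -0.2]
width: 0.0615
gripper_force: 0.0
```

arm_command(
  steps=[
    [[0,0,-15,0,0.7],[0,0,-40,0,0.7],[0,0,-75,0,0.7],[0,0,-110,0,0.7],[0,0,-110,0,0.7]],
  ],
)

```text
clock: 7.55
tool_pos: [0.5551, -0.3409, 0.1272]
ee_rot: [[-0.144, 0.989, 0.011], [0.989, 0.145, -0.007], [-0.009, 0.01, -1.0]]
contact_force: [1.6, -1.2, 1.4]
width: 0.0619
gripper_force: 0.0
```

```bash
python3 d.py .556 .0142 .119 -.01; python3 - <<'E'
from h import *
b=save("scene","s4")[:,:,::-1]
cv2.imwrite("pics/c6.png",cv2.resize(b[110:260,170:440],None,fx=2.9,fy=2.9,interpolation=cv2.INTER_CUBIC))
E
```

```text
t 7.55 p [ 0.5551 -0.3409  0.1272] closing yaw 0.145 q6 -0.73 F [ 1.6 -1.2  1.4] w 0.0619
delta [351.3  52.1   5.6] roll 0.155
```

View pics/c6.png

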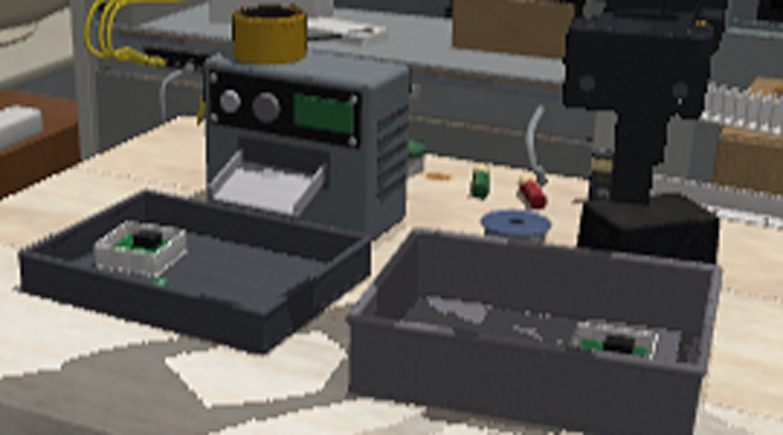

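Relay 2 stands flat in the tote (crop (615,345)); relay 1 and the plug remain in the catch tray. On to relay 1.

arm_command(
  steps=[
    [[35,5,0,0.01,0.82],[75,11,0,0.02,0.82],[115,17,0,0.045,0.82],[155,23,0,0.045,0.82],[195,30,0,0.045,0.82],[235,36,0,0.045,0.82],[275,42,0,0.045,0.82],[315,48,0,0.045,0.82]],
  ],
)

```text
clock: 8.27
tool_pos: [0.5511, -0.0174, 0.1172]
ee_rot: [[-0.1, 0.995, -0.002], [0.995, 0.1, 0.0], [0.0, -0.002, -1.0]]
contact_force: [0.2, -0.3, -1.1]
width: 0.0722
gripper_force: 0.0
```

arm_command(
  steps=[
    [[32,6,0,0,0.82],[36,6,20,0,0.82],[36,6,40,0,0.82],[36,6,55,0,0.82],[36,6,55,0,0.82],[36,6,55,0,0.82],[36,6,55,0,0.82]],
  ],
)

```text
clock: 8.85
tool_pos: [0.5549, 0.0169, 0.0636]
ee_rot: [[-0.1, 0.995, -0.0], [0.995, 0.1, 0.0], [0.0, -0.0, -1.0]]
contact_force: [-0.7, -0.2, 0.1]
width: 0.0725
gripper_force: 0.0
```

```bash
python3 d.py .5575 .0142 .009 .1
```

```text
t 8.85 p [0.5549 0.0169 0.0636] closing yaw 0.1 q6 -0.11 F [-0.7 -0.2  0.1] w 0.0725
delta [-3.   2.3 54.6] roll -0.0
```

arm_command(
  steps=[
    [[-3,2,0,0,0.82],[-3,2,15,0,0.82],[-3,2,30,0,0.82],[-3,2,42,0,0.82],[-3,2,50,0,0.82],[-3,2,54,0,0.82],[-3,2,54,0,0.82],[-3,2,54,0,0.82]],
  ],
)

```text
clock: 9.52
tool_pos: [0.5575, 0.0142, 0.0099]
ee_rot: [[-0.1, 0.995, 0.0], [0.995, 0.1, 0.0], [0.0, 0.0, -1.0]]
contact_force: [-0.2, 0.6, -0.3]
width: 0.0724
gripper_force: 0.0
```

```bash
python3 d.py .5575 .0142 .009 .1; python3 - <<'E'
from h import *
b=save("scene","s5")[:,:,::-1]
cv2.imwrite("pics/c7.png",cv2.resize(b[110:240,170:330],None,fx=4,fy=4,interpolation=cv2.INTER_CUBIC))
E
```

```text
t 9.52 p [0.5575 0.0142 0.0099] closing yaw 0.1 q6 -0.12 F [-0.2  0.6 -0.3] w 0.0724
delta [-0.  -0.   0.9] roll -0.0
```

View pics/c7.png

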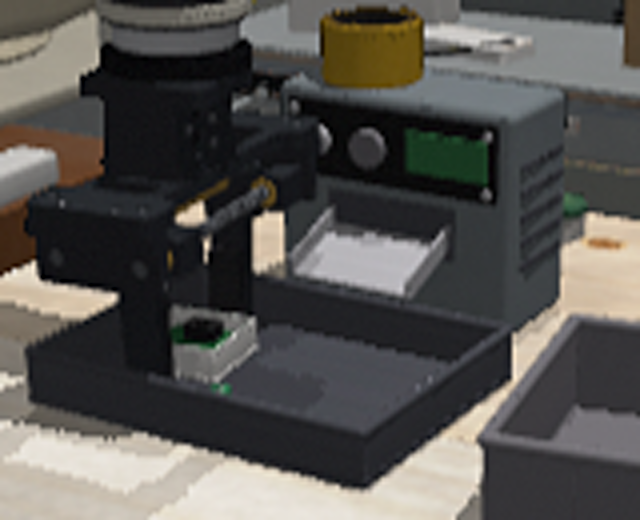

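The fingers straddle relay 1 (crop (190,345)) and there is no contact. Closing and lifting.

arm_command(
  steps=[
    [[0,0,0,0,0.5],[0,0,0,0,0.4],[0,0,0,0,0.4],[0,0,0,0,0.4],[0,0,0,0,0.4],[0,0,0,0,0.4]],
  ],
  force=15,
)

```text
clock: 10.07
tool_pos: [0.5578, 0.0143, 0.0102]
ee_rot: [[-0.1, 0.995, 0.001], [0.995, 0.1, 0.0], [-0.0, 0.001, -1.0]]
contact_force: [0.4, -0.6, 2.8]
width: 0.0502
gripper_force: 15.0
```

arm_command(
  steps=[
    [[0,0,-10,0,0.4],[0,0,-25,0,0.4],[0,0,-45,0,0.4],[0,0,-65,0,0.4],[0,0,-85,0,0.4],[0,0,-95,0,0.4],[0,0,-95,0,0.4],[0,0,-95,0,0.4]],
  ],
)

```text
clock: 10.73
tool_pos: [0.5574, 0.0143, 0.1051]
ee_rot: [[-0.1, 0.995, 0.001], [0.995, 0.1, -0.0], [-0.0, 0.001, -1.0]]
contact_force: [-0.2, 1.1, -0.9]
width: 0.0503
gripper_force: 15.0
```

```bash
python3 d.py .5375 -.2475 .105 .145
```

```text
t 10.73 p [0.5574 0.0143 0.1051] closing yaw 0.1 q6 -0.12 F [-0.2  1.1 -0.9] w 0.0503
delta [-2.585e+02 -4.590e+01  1.000e-01] roll -0.045
```

arm_command(
  steps=[
    [[-20,-3,0,0,0.4],[-58,-10,0,-0.02,0.4],[-98,-17,0,-0.045,0.4],[-138,-24,0,-0.045,0.4],[-178,-31,0,-0.045,0.4],[-215,-38,0,-0.045,0.4],[-245,-44,0,-0.045,0.4],[-258,-46,0,-0.045,0.4]],
  ],
)

```text
clock: 11.4
tool_pos: [0.5354, -0.2502, 0.1028]
ee_rot: [[-0.142, 0.99, -0.003], [0.99, 0.142, 0.0], [0.001, -0.003, -1.0]]
contact_force: [-0.2, 0.8, -0.8]
width: 0.0504
gripper_force: 15.0
```

arm_command(
  steps=[
    [[0,0,0,0,0.4],[0,0,0,0,0.4],[0,0,0,0,0.4],[0,0,0,0,0.4],[0,0,0,0,0.4]],
  ],
)

```text
clock: 11.82
tool_pos: [0.5373, -0.2453, 0.1044]
ee_rot: [[-0.147, 0.989, -0.0], [0.989, 0.147, 0.001], [0.001, -0.0, -1.0]]
contact_force: [0.4, -0.1, -0.7]
width: 0.0501
gripper_force: 15.0
```

```bash
python3 d.py .5375 -.2475 .010 .145
```

```text
t 11.82 p [ 0.5373 -0.2453  0.1044] closing yaw 0.147 q6 -0.62 F [ 0.4 -0.1 -0.7] w 0.0501
delta [-2.2 -0.1 94.4] roll 0.002
```

arm_command(
  steps=[
    [[-1,0,15,0,0.4],[-1,0,35,0,0.4],[-1,0,52,0,0.4],[-1,0,66,0,0.4],[-1,0,76,0,0.4],[-1,0,84,0,0.4],[-1,0,89,0,0.4],[-1,0,89,0,0.4]],
  ],
)

```text
clock: 12.48
tool_pos: [0.5369, -0.2474, 0.0148]
ee_rot: [[-0.145, 0.989, -0.001], [0.989, 0.145, 0.001], [0.001, -0.001, -1.0]]
contact_force: [0.5, 0.1, -0.5]
width: 0.0502
gripper_force: 15.0
```

arm_command(
  steps=[
    [[0,0,0,0,0.4],[0,0,1,0,0.4],[0,0,2,0,0.4],[0,0,2,0,0.4],[0,0,2,0,0.4]],
  ],
)

```text
clock: 12.9
tool_pos: [0.5376, -0.2482, 0.0142]
ee_rot: [[-0.144, 0.99, 0.001], [0.99, 0.144, -0.0], [-0.0, 0.001, -1.0]]
contact_force: [-0.9, 0.8, -0.5]
width: 0.0501
gripper_force: 15.0
```

Relay 1 was gripped at 10.2 mm, so 4 mm more.

arm_command(
  steps=[
    [[0,0,2,0,0.4],[0,0,3,0,0.4],[0,0,4,0,0.4],[0,0,4,0,0.4],[0,0,4,0,0.4]],
  ],
)

```text
clock: 13.32
tool_pos: [0.5374, -0.2481, 0.0102]
ee_rot: [[-0.144, 0.99, -0.0], [0.99, 0.144, -0.0], [0.0, -0.0, -1.0]]
contact_force: [-1.5, 0.9, 5.6]
width: 0.0502
gripper_force: 15.0
```

On the floor (5.6 N). Releasing, rising and backing clear.

arm_command(
  steps=[
    [[0,0,0,0,0.7],[0,0,0,0,0.7],[0,0,0,0,0.7],[0,0,0,0,0.7],[0,0,0,0,0.7]],
  ],
)

```text
clock: 13.73
tool_pos: [0.5373, -0.248, 0.0095]
ee_rot: [[-0.144, 0.99, -0.0], [0.99, 0.144, 0.0], [0.0, -0.0, -1.0]]
contact_force: [0.1, 0.2, -0.9]
width: 0.0613
gripper_force: 0.0
```

arm_command(
  steps=[
    [[0,0,-15,0,0.7],[0,0,-40,0,0.7],[0,0,-75,0,0.7],[0,0,-110,0,0.7],[0,0,-140,0,0.7],[0,0,-140,0,0.7],[0,0,-140,0,0.7],[0,0,-140,0,0.7]],
  ],
)

```text
clock: 14.4
tool_pos: [0.5369, -0.2477, 0.1491]
ee_rot: [[-0.144, 0.99, -0.001], [0.99, 0.144, 0.0], [0.0, -0.001, -1.0]]
contact_force: [-0.5, -0.5, -0.6]
width: 0.0618
gripper_force: 0.0
```

```bash
python3 - <<'E'
from h import *
b=save("scene","s6")[:,:,::-1]
cv2.imwrite("pics/c8.png",cv2.resize(b[130:260,170:440],None,fx=2.9,fy=2.9,interpolation=cv2.INTER_CUBIC))
E
```

```text
(no output)
```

View pics/c8.png

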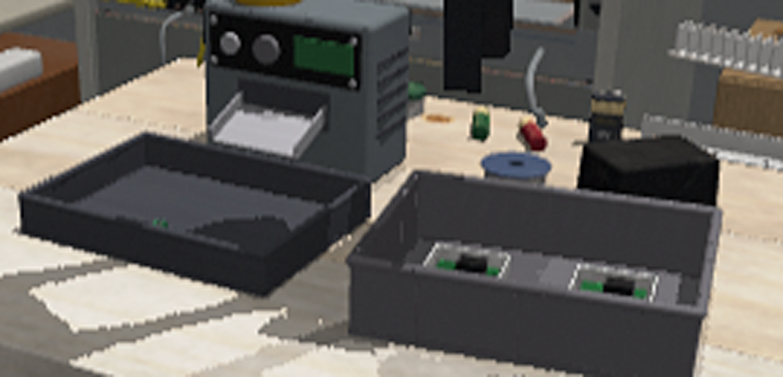

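Both relays stand flat side by side in the tote (crop (468,260) and (615,283)), the plug is still in the catch tray (160,222), and the gripper is clear.

```bash
python3 -c "
from station import ticket; print(ticket.sign_off())"
```

```text
the job is handed in; nothing more can be done
None
```

I set both relay units down flat, side by side, on the tote floor, left the plug in the catch tray, and handed the job in at about 14.5 s; the sign-off returned no verdict.

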